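# Light the stone and release the shutter

### The arm

A 6-joint arm with a two-finger parallel gripper is mounted at the origin on the work surface. World frame = base frame: x ahead of the robot, y to its left, z up, the work surface at z = 0. Lengths are in m, angles in degrees, forces in N, time in s.
With the tool pointing down it reaches from about 0.4 to 0.825 m from the base axis. Payload 7 kg.
Tool frame: the origin (TCP) lies midway between the tips of the shut fingers; the grasp point (between the pads) lies 19 mm behind it; z points along the fingers, y is the direction in which the jaws open and shut (so a half turn about z gives the same grasp; the last joint's range is limited). The gripper opens to 88 mm and grips with 3 to 60 N. Pads are 19 mm wide; open, the fingers measure 130 mm over their backs; the gripper's body (78 mm by 193 mm) begins 47 mm behind the grasp point.
Start: joints at [90.361, 20.546, 0.682, 0, -70.136, -16.507], TCP at [0.188, 0.648, 0.227] pointing down, gripper open.
Joint ranges: [-176.03, 176.03], [-82.01, 121.73], [-58.28, 71.71], [-173.87, 95.51], [-174.79, -0.11], [-173.66, 173.66]. Speed limits (degrees/s): [136.94, 136.94, 172.46, 180, 180, 180].

### API

Orientations are given as [roll, pitch, yaw] about the fixed x, y, z axes, in that order (R = Rz(yaw) Ry(pitch) Rx(roll)).
In Python, from plant import sensors, viewer, r gives the robot as it stands. The module is installed in compiled form; this text tells all that it offers.
- The arm moves only by the shell command python3 -m handwheel 'ROWS' [OPENING] [FORCE]. ROWS is JSON, one flat list of numbers, 6 for each row, row after row: the shift along the world's x, y, z in cm, then the turn, a rotation vector about the world's x, y, z in rad. In form: [tx, ty, tz, wx, wy, wz, tx, ty, tz, wx, wy, wz, ...]. A call has 1 to 8 rows; each row is the pose to reach, as a shift and turn from the pose measured when the call began; what a row does not reach only later rows make up. A row lasts 1/10 s, in which the tool goes at most 50 mm and 8.59 degrees, less where a joint would pass 70% of its speed; a pose out of reach is approached as far as the arm can. A call with a gripper value outside its range is refused whole. OPENING is the closure in counts, from 0 (fully open) to 255 (shut), set as the call begins (- or left out, the last holds). The fingers move at their own pace and stop on an object; FORCE is the grip in N (left out, the last holds). Time passes only in rows, so rows that repeat a pose let the fingers close. It gives the time, the measured TCP pose, the force and the opening at its end, in the units of the state.
- sensors.get_state(): the state, without advancing time (a new reading comes with each control period).
- viewer.capture(name): name is "scene" or "top" or "wrist"; returns a dict with "img" (480x640x3 uint8, red, green, blue), "camera_matrix" (3x3 intrinsics, pixels), "camera_from_world" (4x4, takes a point from world to camera coordinates); the wrist camera has in their place "mount" (4x4, takes a point from camera to tool coordinates, whose origin is the TCP and whose axes are the flange's). Camera axes: x right, y down, z forward; pixel columns grow to the right and rows downward; lengths in m; the calibration is good to about 2 mm. A picture is of the moment at which its call begins: read the wrist's pose just before it. There is no depth.
- r.close_job(): hands the job in, once; it reports no verdict.
The state is a dict: "time_s": time; "joints": joint angles; "qd": joint speeds; "joint_torque": joint torques, N m; "tcp_pos": TCP position; "eef_rot": TCP orientation; "contact_force": force on the tool from outside, world axes, zero at the start; "moment": the same for the moment, N m; "gripper_width": finger opening in m.
Only numpy, scipy, OpenCV 4.12 (cv2) and the standard library are available. Lean on these libraries where they do the work, as an engineer would, in place of code of your own. Each camera call takes 0.05 s, during which the arm holds its last target.

### The job

Take the catalogue picture of the stone on the wooden disc. With the fingertips, switch on the larger (key) lamp first, then the smaller (fill) lamp, each by pressing down the raised end of the rocker on its base until it tips fully over, and only then press the camera's shutter button all the way down and let it come back up. Nothing is to be picked up or shifted: the lamps, the camera on its tripod, the stones and the dust blower must stay where they stand.

Things in the scene. Friction and masses are not known exactly. Their poses are not given: they have to be found in the camera images.
- key_lamp: The larger of two loose battery LED lamps (0.95 kg). Black base 190 (x) x 120 (y) x 30 mm; origin: centre of its underside, on the table. Upright round lantern head, white with dark caps, 84 mm in diameter, standing at x = +67 mm, 170 mm high over the table (this end points away from the robot). Grey rocker in the base top: pivot axis along y, at x = -57 mm, z = 36 mm. Left or right of the camera.
- fill_lamp: The smaller lamp, same build (0.75 kg), on the other side of the camera. Base 170 (x) x 90 (y) x 30 mm; origin: centre of its underside. Lantern head 56 mm in diameter at x = +57 mm, 130 mm high over the table. Rocker pivot at x = -47 mm, z = 36 mm.
- key_rocker (a joint): Rocker of the larger lamp, rad: 0 = off (rear end, away from the lantern head, raised), 0.34 = on (rear end down). Stiff: it takes 3 N down on the raised end all the way and stays where it is left. Cap 23 (y) x 34 mm (x), shallow V face; its rear half slopes up 0.34 rad when off and is level when on, 36 mm above the table, 3 mm above its bezel; the front half does the opposite.
- fill_rocker (a joint): Rocker of the smaller lamp: the same switch, size and values.
- key_rocker_end (a point): Point on the face of the larger lamp's rocker, on its rear half, 12.5 mm from the pivot, mid-width: the place to press. It moves with the rocker; 4 mm higher when off than when on.
- fill_rocker_end (a point): The same point on the smaller lamp's rocker.
- camera: Black camera on a low table tripod, loose as one piece (1.1 kg). Origin on the table under its middle; +x is where the lens looks (to the stone). Body 126 (y) x 46 mm (x), top plate 166 mm above the table; finder hump 40 mm wide at y = +12 mm, 15 mm higher; hand grip at y = -46 mm out to x = 47 mm; lens to x = 76 mm. Three feet 107 mm from the middle.
- shutter (a joint): Shutter button of the camera, m: 0 = up, grows as it is pressed straight down, 0.004 = fully down. Spring: 1 N at the top of the stroke, 3 N at the bottom; it comes back by itself.
- shutter_top (a point): Centre of the top of the shutter button: a metal disc 17 mm in diameter on the camera's hand grip, at x = 26 mm, y = -46 mm of the camera, 174 mm above the table when up. Its top is 8 mm above the camera's plate and 6 mm above the low collar round it.
- disc: Fixed wooden display disc, 120 mm in diameter, 16 mm high, in front of the lens; origin at the centre of its underside.
- stone: The stone to be photographed: loose pale rough lump about 75 x 85 x 64 mm on the disc; origin at its underside.
- spare_stone: Loose brownish rough stone about 62 x 48 x 44 mm on the table on the robot's side of the camera; origin at its underside.
- blower: Loose black rubber dust blower, a bulb 48 mm in diameter standing upright with its thin nozzle up, 85 mm high, on the table on the robot's side of the camera; origin at the centre of its underside.
Not all that is in view belongs to the job. Leave any purple look-alike of the fill_lamp alone.

How it is judged (in metres and radians):
On the way, in this order (a step that is already met when the one before it is completed fails the run):
1. the larger lamp's rocker is tipped fully on (value of joint key_rocker above 0.27 rad), for 0.1 s.
2. then the smaller lamp's rocker is tipped fully on (value of joint fill_rocker above 0.27 rad), for 0.1 s.
3. then the shutter button is pressed all the way down, both lamps on (value of joint shutter above 0.003 m and value of joint each of key_rocker, fill_rocker above 0.27 rad), for 0.05 s.
4. and the shutter button has come back up (value of joint shutter below 0.001 m), for 0.1 s.
At the end, for the whole second after the job is handed in: Both rockers on (above 0.27 of 0.34 rad), the shutter button up again (under 1 mm), and both lamps, the camera, both stones and the blower upright, at rest and within 15 mm of where they stood (value of joint each of key_rocker, fill_rocker above 0.27 rad and value of joint shutter below 0.001 m and distance of each of key_lamp, fill_lamp, camera, stone, spare_stone, blower from where it was at the start of the episode below 0.015 m and linear speed of each of key_lamp, fill_lamp, camera, stone, spare_stone, blower below 0.02 m/s and angle between each of key_lamp, fill_lamp, camera, stone, spare_stone, blower's own z axis and vertical below 0.15 rad); the robot touches nothing.
It fails at once if the smaller lamp is switched on before the larger one (value of joint fill_rocker above 0.2 rad and value of joint key_rocker below 0.17 rad).
It fails at once if the shutter is pressed before both lamps are on (value of joint shutter above 0.002 m and value of joint any of key_rocker, fill_rocker below 0.17 rad).
It fails at once if a lamp, the camera, a stone or the blower is lifted, carried, shoved or knocked over (moved more than 25 mm or tipped over 0.3 rad) (distance of any of key_lamp, fill_lamp, camera, stone, spare_stone, blower from where it was at the start of the episode above 0.025 m or angle between any of key_lamp, fill_lamp, camera, stone, spare_stone, blower's own z axis and vertical above 0.3 rad).
It also fails if it takes over 61 s, if anything falls off the work surface, if the arm or the gripper's body presses on something with over 40 N, if the wrist force passes 120 N, or if a joint passes its speed limit or range.

## Working session

There is one attempt and no reset: what is moved stays moved. The work goes in short steps, Python scripts to look and compute and a shell command to move; the robot and the scene stay as the last step left them, time stands still between calls to the robot, and variables do not carry over. Pictures are saved under pics/ and viewed, and the job is handed in when it is done.

```bash
mkdir -p pics; cat > h.py <<'E'
import numpy as np, cv2
from plant import sensors, viewer, r
def cap(n,fn):
    d=viewer.capture(n); cv2.imwrite(f'pics/{fn}.png',d['img'][:,:,::-1]); np.savez(f'pics/{fn}.npz',**{k:v for k,v in d.items()}); return d
def ray(d,u,v):
    K=d['camera_matrix'];T=d['camera_from_world'];R=T[:3,:3];o=-R.T@T[:3,3]
    return o,R.T@np.linalg.solve(K,[u,v,1])
def atz(d,u,v,z):
    o,w=ray(d,u,v); return o+w*(z-o[2])/w[2]
def proj(d,p):
    q=d['camera_from_world'][:3,:3]@np.array(p)+d['camera_from_world'][:3,3];q=d['camera_matrix']@q;return q[:2]/q[2]
def load(fn): return dict(np.load(f'pics/{fn}.npz'))
E
python3 - <<'E'
from h import *
s=sensors.get_state();print({k:np.round(v,3) for k,v in s.items()})
for n in ('scene','top'):
    d=cap(n,n+'0');T=d['camera_from_world'];print(n,np.round(-T[:3,:3].T@T[:3,3],3),d['camera_matrix'].round(1).tolist())
E
```

```text
{'time_s': np.float64(0.0), 'joints': array([ 9.0362e+01,  2.0590e+01,  6.3300e-01, -1.9000e-02, -7.0136e+01,
       -1.6506e+01]), 'qd': array([-0.047, -0.005,  0.008,  0.095, -0.018,  0.048]), 'joint_torque': array([ 0.0000e+00, -5.8272e+01,  2.9305e+01,  6.9970e+00,  7.0000e-03,
       -0.0000e+00]), 'tcp_pos': array([0.188, 0.648, 0.226]), 'eef_rot': array([ 1.79906e+02, -9.00000e-03, -1.61500e+01]), 'contact_force': array([-0.4  ,  0.331, -0.295]), 'moment': array([-0.015,  0.044,  0.068]), 'gripper_width': np.float64(0.088)}
scene [1.448 0.059 1.148] [[615.5, 0.0, 327.0], [0.0, 615.5, 238.4], [0.0, 0.0, 1.0]]
top [ 0.326 -0.027  1.179] [[555.4, 0.0, 316.0], [0.0, 555.4, 238.8], [0.0, 0.0, 1.0]]
```

View pics/scene0.png

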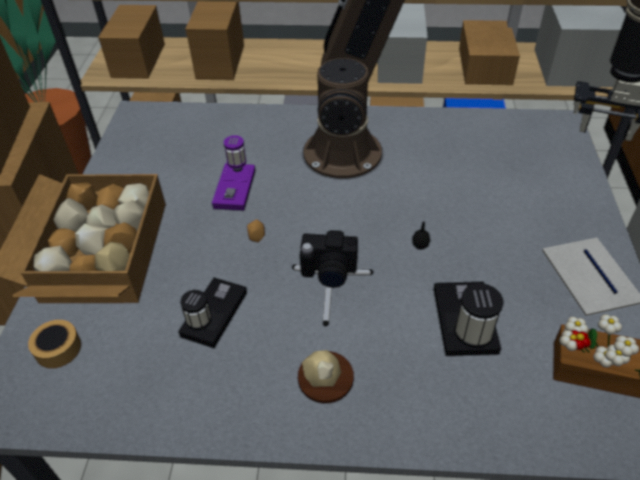

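View pics/top0.png

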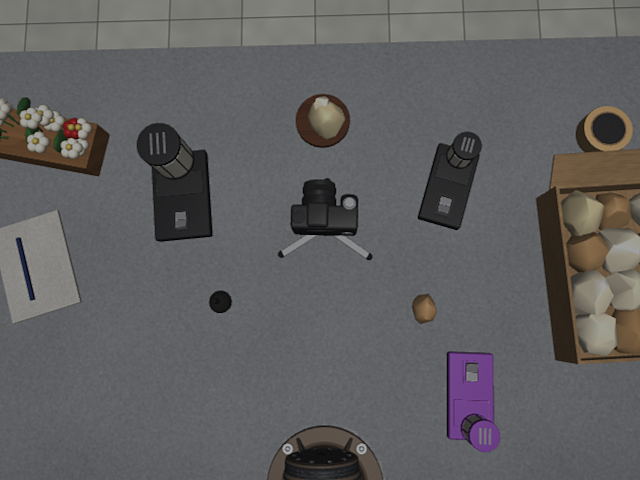

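Top view: the key lamp is the large black one on the left (rocker at 181,219), the fill lamp the small black one on the right (444,205). The shutter is at (349,203). Possible mix-ups are the purple look-alike (rocker 471,372), which I leave alone, and the two black lamps with each other, which differ in size. Next I check close crops.

```bash
python3 - <<'E'
from h import *
im=cv2.imread('pics/top0.png')
c=[im[y:y+h,x:x+w] for x,y,w,h in((140,110,80,140),(405,115,80,140),(280,165,100,100))]
a=np.hstack([cv2.resize(c[0],None,fx=4,fy=4,interpolation=2),cv2.resize(c[1],None,fx=4,fy=4,interpolation=2)])
cv2.imwrite('pics/c1.png',a);cv2.imwrite('pics/c2.png',cv2.resize(c[2],None,fx=6,fy=6,interpolation=2))
E
```

```text
(no output)
```

View pics/c1.png

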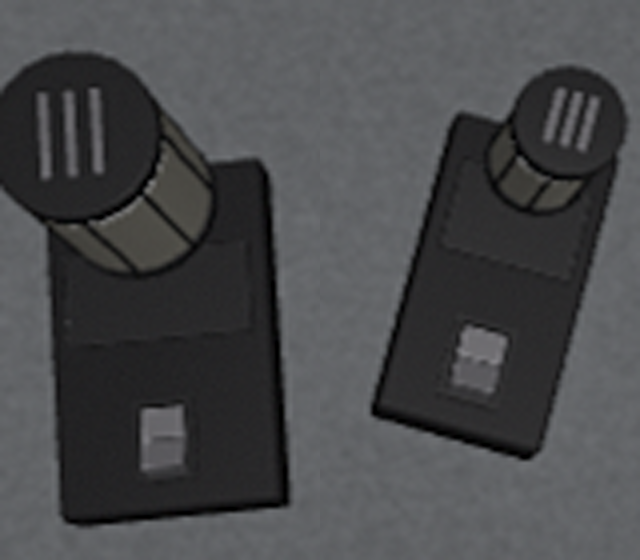

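View pics/c2.png

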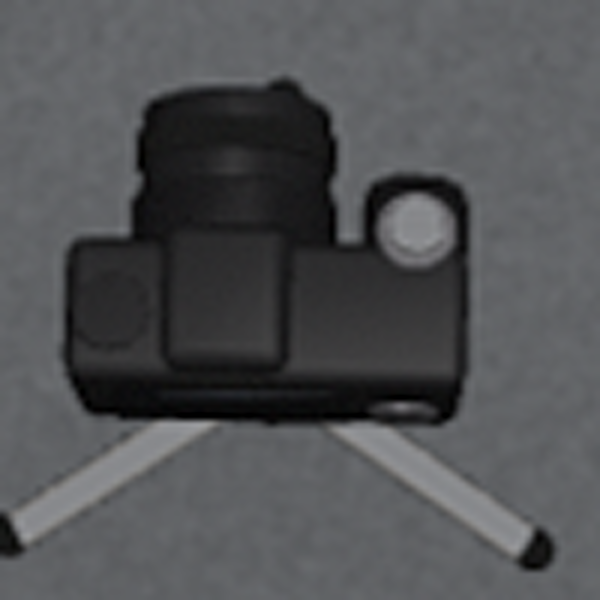

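Both black lamps match their descriptions. The larger is on the left, with its pivot at about (180.8,219.3). The smaller is on the right, pivot at about (444.3,205.5). In both, the rear (lower) end is the raised one. The button centre is at about (349.2,202.7).

```bash
python3 - <<'E'
from h import *
d=load('top0');e=load('scene0')
P=dict(key=(180.75,219.25,.036),fill=(444.25,205.5,.036),sh=(349.2,202.7,.174))
for k,(u,v,z) in P.items():
    p=atz(d,u,v,z);print(k,p.round(4),'scene',proj(e,p).round(1))
f=lambda x,y,ox,oy:(ox+x/4,oy+y/4)
for nm,a,b,ox in(('key',(70,522),(288,503),140),('key side',(288,503),(265,165),140),('fill',(373-320,410),(530-320,458),405),('fillside',(530-320,458),(612-320,160),405)):
    oy=110 if ox==140 else 115
    p=atz(d,*f(*a,ox,oy),.03);q=atz(d,*f(*b,ox,oy),.03);print(nm,p[:2].round(4),q[:2].round(4),np.degrees(np.arctan2(*(q-p)[[1,0]])).round(1),np.linalg.norm(q-p).round(3))
im=cv2.imread('pics/scene0.png')
c=[im[y:y+h,x:x+w] for x,y,w,h in((430,270,80,90),(175,270,80,90),(285,215,100,90))]
cv2.imwrite('pics/s1.png',np.hstack([cv2.resize(c[0],None,fx=5,fy=5,interpolation=2),cv2.resize(c[1],None,fx=5,fy=5,interpolation=2)]));cv2.imwrite('pics/s2.png',cv2.resize(c[2],None,fx=6,fy=6,interpolation=2))
E
```

```text
key [0.5418 0.2991 0.036 ] scene [462.9 290.1]
fill [ 0.5617 -0.2542  0.036 ] scene [223.4 288.5]
sh [ 0.5415 -0.0531  0.174 ] scene [307.9 244.3]
key [0.498  0.3493] [0.5064 0.2333] -85.9 0.116
key side [0.5064 0.2333] [0.6913 0.2492] 4.9 0.186
fill [ 0.5383 -0.2004] [ 0.5116 -0.2805] -108.4 0.084
fillside [ 0.5116 -0.2805] [ 0.6707 -0.331 ] -17.6 0.167
```

View pics/s1.png

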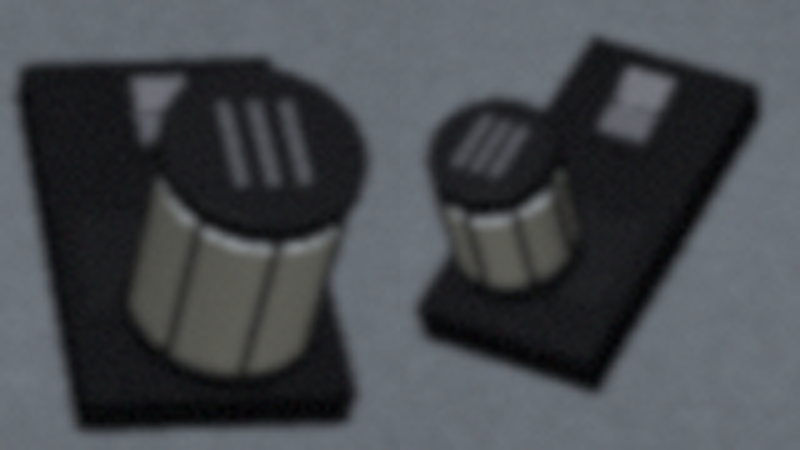

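View pics/s2.png

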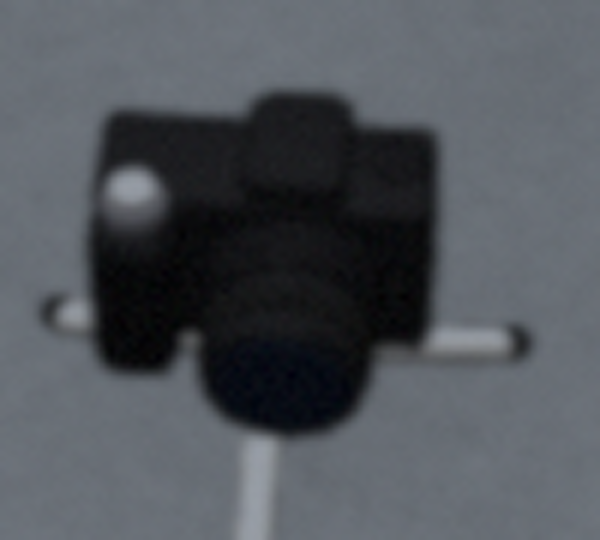

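Both views agree to within a few mm. I'll shut the gripper, move above the key lamp's rocker at a safe height, and check with the wrist camera.

```bash
python3 -m handwheel '[3.5,-3.5,0,0,0,0.05,7,-7,0,0,0,0.1,10.5,-10.5,0,0,0,0.15,14,-14,0,0,0,0.2,17.5,-17.5,0,0,0,0.25,21,-21,0,0,0,0.3,24,-24,0,0,0,0.35,26.5,-26.5,0,0,0,0.367]' 255 20
```

```text
time_s: 0.9
tcp_pos: [0.4538, 0.3809, 0.2255]
eef_rot: [179.9, 0.0, 4.9]
contact_force: [0.1, 0.8, 0.5]
gripper_width: 0.0294
```

```bash
python3 -m handwheel '[3,-3.4,0,0,0,0,6,-6.8,0,0,0,0,7.4,-8.3,-2,0,0,0,7.4,-8.3,-4,0,0,0,7.4,-8.3,-5,0,0,0,7.4,-8.3,-5,0,0,0]'
python3 - <<'E'
from h import *
s=sensors.get_state();print(s['tcp_pos'],s['eef_rot'],s['gripper_width'])
d=cap('wrist','w1');print(d['mount'].round(4),d['camera_matrix'])
np.savez('pics/w1s.npz',p=s['tcp_pos'],r=s['eef_rot'])
E
```

```text
time_s: 1.5
tcp_pos: [0.5269, 0.2972, 0.1738]
eef_rot: [179.8, 0.2, 4.9]
contact_force: [-0.6, 0.2, 0.2]
gripper_width: 0.0006
[0.52691417 0.29723622 0.17380484] [1.79778373e+02 1.66946489e-01 4.91812277e+00] 0.0006163389554616532
[[-8.000e-04 -9.603e-01 -2.789e-01  7.450e-02]
 [ 1.000e+00 -9.000e-04 -0.000e+00  0.000e+00]
 [-2.000e-04 -2.789e-01  9.603e-01 -1.571e-01]
 [ 0.000e+00  0.000e+00  0.000e+00  1.000e+00]] [[407.17641438   0.         322.43186618]
 [  0.         407.17641438 245.47609363]
 [  0.           0.           1.        ]]
```

View pics/w1.png

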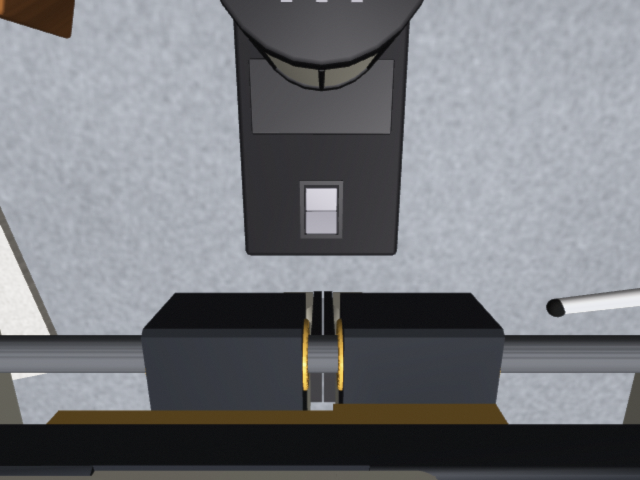

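The wrist view shows the rocker seam at about (321,211) and the rear edge at (321,235). The base is squared up with the image.

```bash
cat >> h.py <<'E'
from scipy.spatial.transform import Rotation as Ro
def wcap(fn):
    s=sensors.get_state(); d=cap('wrist',fn)
    T=np.eye(4);T[:3,:3]=Ro.from_euler('xyz',s['eef_rot'],degrees=True).as_matrix();T[:3,3]=s['tcp_pos']
    d['camera_from_world']=np.linalg.inv(T@d['mount']);np.savez(f'pics/{fn}.npz',**d);return s,d
E
python3 - <<'E'
from h import *
d=load('w1');s=np.load('pics/w1s.npz')
T=np.eye(4);T[:3,:3]=Ro.from_euler('xyz',s['r'],degrees=True).as_matrix();T[:3,3]=s['p']
d['camera_from_world']=np.linalg.inv(T@d['mount'])
for n,u,v,z in(('seam',321,211,.036),('rear',321,235,.042),('front',321,187,.036),('baseL',248,253,.03),('baseR',396,253,.03),('baseLf',240,97,.03),('baseRf',406,97,.03)):print(n,atz(d,u,v,z).round(4))
print(proj(d,s['p']))
im=cv2.imread('pics/w1.png');cv2.imwrite('pics/w1c.png',cv2.resize(im[170:330,230:410],None,fx=4,fy=3.5,interpolation=2))
E
```

```text
seam [0.5417 0.299  0.036 ]
rear [0.5251 0.2976 0.042 ]
front [0.5593 0.3005 0.036 ]
baseL [0.5029 0.3523 0.03  ]
baseR [0.5124 0.2382 0.03  ]
baseLf [0.6161 0.3617 0.03  ]
baseRf [0.6259 0.2467 0.03  ]
[322.3978121  311.31737945]
```

View pics/w1c.png

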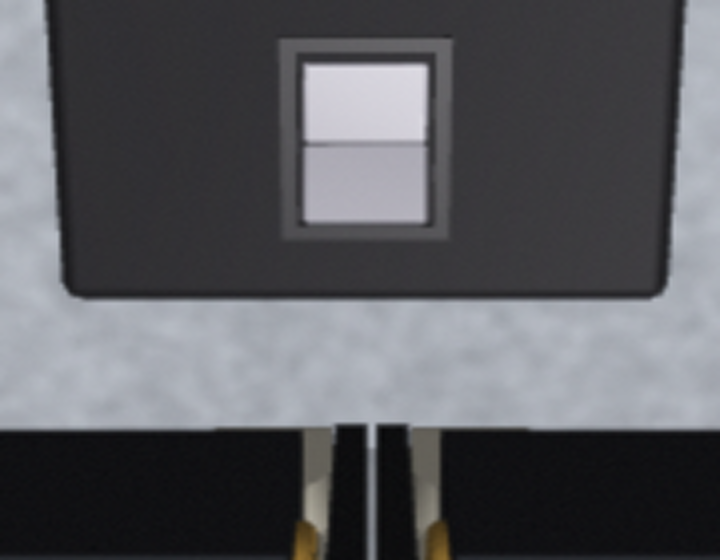

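```bash
python3 -m handwheel '[0.05,0.05,-4,0,0,0,0.05,0.05,-8,0,0,0,0.05,0.05,-11,0,0,0,0.05,0.05,-12.4,0,0,0,0.05,0.05,-12.8,0,0,0,0.05,0.05,-13,0,0,0,0.05,0.05,-13.2,0,0,0,0.05,0.05,-13.2,0,0,0]'
```

```text
time_s: 2.35
tcp_pos: [0.5285, 0.2991, 0.0444]
eef_rot: [179.9, -0.0, 5.0]
contact_force: [0.0, 0.3, 1.2]
gripper_width: 0.0003
```

```bash
python3 -m handwheel '[-0.1,-0.1,-0.2,0,0,0,-0.1,-0.1,-0.35,0,0,0,-0.1,-0.1,-0.5,0,0,0,-0.1,-0.1,-0.65,0,0,0,-0.1,-0.1,-0.8,0,0,0,-0.1,-0.1,-0.85,0,0,0,-0.1,-0.1,-0.85,0,0,0]'
```

```text
time_s: 3.05
tcp_pos: [0.5274, 0.298, 0.0357]
eef_rot: [179.9, -0.0, 5.0]
contact_force: [-1.0, 0.1, 0.9]
gripper_width: 0.0004
```

```bash
python3 -m handwheel '[0,0,-0.05,0,0,0,0,0,-0.1,0,0,0,0,0,-0.1,0,0,0]'; python3 -c "
from h import *
s,d=wcap('w2');im=cv2.imread('pics/w2.png');cv2.imwrite('pics/w2c.png',im)"
```

```text
time_s: 3.35
tcp_pos: [0.5273, 0.298, 0.0347]
eef_rot: [179.9, -0.0, 5.0]
contact_force: [-1.6, -0.4, 1.9]
gripper_width: 0.0003
```

View pics/w2.png

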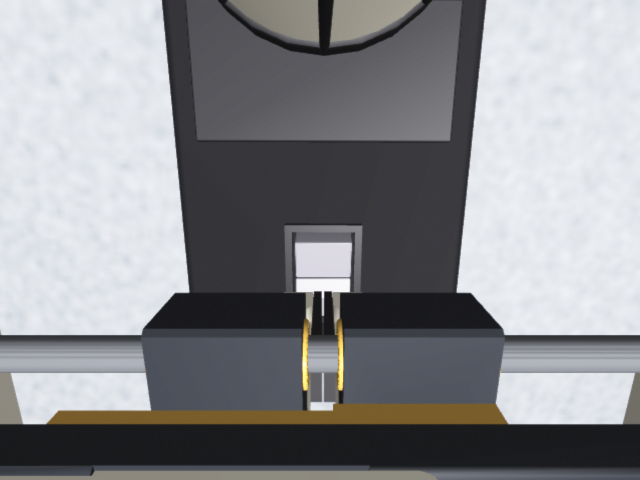

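The front half of the rocker now stands up, with its front wall visible at (323,237). I'll press a little further until there is clear resistance.

```bash
python3 -m handwheel '[0,0,-0.05,0,0,0,0,0,-0.1,0,0,0,0,0,-0.1,0,0,0]'
```

```text
time_s: 3.7
tcp_pos: [0.5274, 0.298, 0.0336]
eef_rot: [179.9, -0.0, 5.0]
contact_force: [0.1, -0.1, 1.7]
gripper_width: 0.0007
```

```bash
python3 -m handwheel '[0,0,-0.05,0,0,0,0,0,-0.1,0,0,0,0,0,-0.15,0,0,0,0,0,-0.15,0,0,0]'; python3 -m handwheel '[0,0,0,0,0,0]'
```

```text
time_s: 4.1
tcp_pos: [0.5275, 0.298, 0.0332]
eef_rot: [179.9, -0.0, 5.0]
contact_force: [-4.9, -1.8, 11.9]
gripper_width: 0.0002
time_s: 4.2
tcp_pos: [0.5276, 0.2982, 0.0336]
eef_rot: [179.9, -0.1, 5.0]
contact_force: [0.3, 0.7, 0.8]
gripper_width: 0.0006
```

Solid stop at z≈33.3 mm with 12 N. Retracting straight up to look.

```bash
python3 -m handwheel '[0,0,1,0,0,0,0,0,4,0,0,0,0,0,8,0,0,0,0,0,12,0,0,0,0,0,14,0,0,0,0,0,14,0,0,0]'; python3 -c "
from h import *
s,d=wcap('w3');im=cv2.imread('pics/w3.png');cv2.imwrite('pics/w3c.png',cv2.resize(im[100:330,220:420],None,fx=3.4,fy=2.6,interpolation=2))
print(atz(d,321,211,.036))"
```

```text
time_s: 4.8
tcp_pos: [0.5295, 0.2995, 0.1782]
eef_rot: [-179.8, -0.4, 5.0]
contact_force: [0.6, -0.0, 0.2]
gripper_width: 0.0002
[0.54471782 0.30230088 0.036     ]
```

View pics/w3c.png

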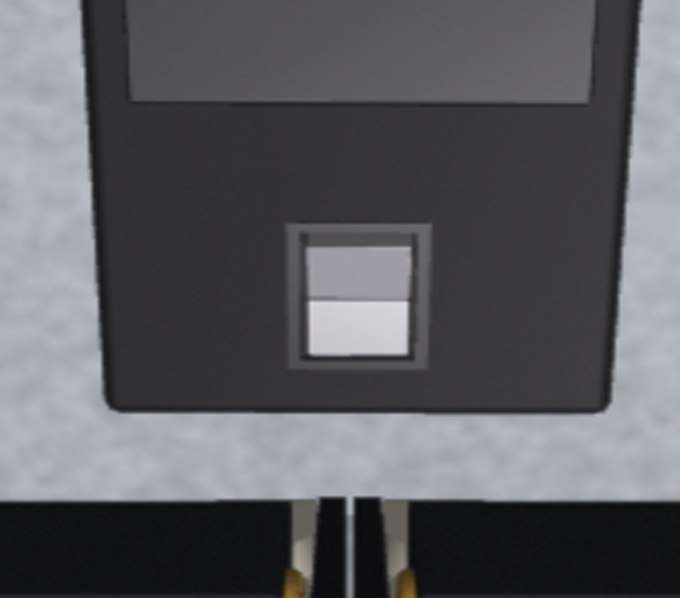

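The key rocker is fully tipped: the rear half is now bright and level, the front wall is exposed, and the base hasn't moved. Next I go over the camera at height to the fill lamp.

```bash
python3 -m handwheel '[0,0,4,0,0,0,0,0,8,0,0,0,0,-4.5,9,0,0,-0.05,0.4,-9.5,9,0,0,-0.1,0.8,-14.5,9,0,0,-0.15,1,-19.5,9,0,0,-0.2,1.2,-24.4,9,0,0,-0.25,1.4,-29,9,0,0,-0.3]' && python3 -m handwheel '[0.1,-4.5,0,0,0,-0.03,0.2,-9,0,0,0,-0.06,0.3,-13.5,0,0,0,-0.08,0.4,-18,0,0,0,-0.1,0.5,-22.5,0,0,0,-0.1,0.5,-25,0,0,0,-0.1,0.5,-26,0,0,0,-0.1,0.5,-26,0,0,0,-0.1]'
```

```text
time_s: 5.65
tcp_pos: [0.5417, 0.0067, 0.265]
eef_rot: [-180.0, -0.2, -12.3]
contact_force: [0.8, -1.0, -0.3]
gripper_width: 0.0008
time_s: 6.45
tcp_pos: [0.5461, -0.2543, 0.2636]
eef_rot: [-180.0, -0.1, -18.2]
contact_force: [0.0, 0.8, -0.8]
gripper_width: 0.0007
```

```bash
python3 -m handwheel '[0.2,0.4,-4,0,0,0.01,0.2,0.4,-8,0,0,0.01,0.2,0.4,-9,0,0,0.01,0.2,0.4,-9,0,0,0.01]'; python3 -c "
from h import *
s,d=wcap('w4')
im=cv2.imread('pics/w4.png');cv2.imwrite('pics/w4c.png',cv2.resize(im[100:330,220:420],None,fx=3.4,fy=2.6,interpolation=2))"
```

```text
time_s: 6.85
tcp_pos: [0.5473, -0.2494, 0.1723]
eef_rot: [180.0, 0.2, -17.5]
contact_force: [0.1, -0.1, -0.2]
gripper_width: -0.0001
```

View pics/w4c.png

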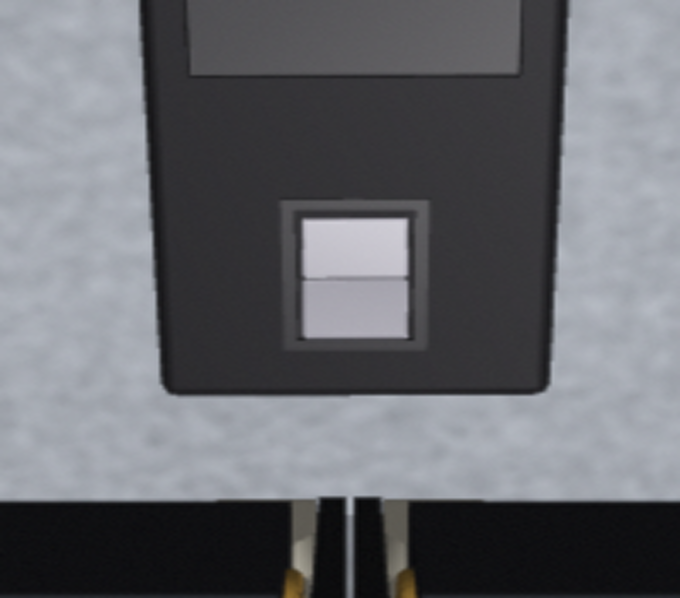

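View pics/w4.png

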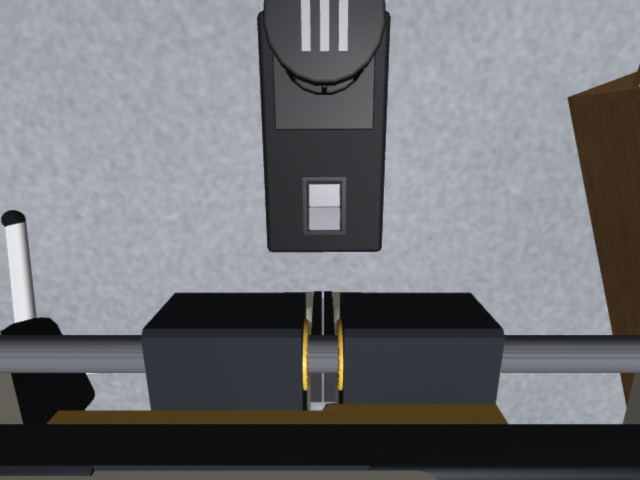

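Fill rocker: the seam is at (324.4,207) and the rear half is still raised. Working out the offset.

```bash
python3 -c "
from h import *
d=load('w4');p=atz(d,324.4,207,.036);a=np.radians(-17.6)
print(p,p[:2]-.0145*np.array([np.cos(a),np.sin(a)]))"
```

```text
[ 0.56420392 -0.25662909  0.036     ] [ 0.55038266 -0.25224473]
```

```bash
python3 -m handwheel '[0.15,-0.15,-4,0,0,0,0.15,-0.15,-8,0,0,0,0.15,-0.15,-11,0,0,0,0.15,-0.15,-12.3,0,0,0,0.15,-0.15,-12.7,0,0,0,0.15,-0.15,-12.9,0,0,0,0.15,-0.15,-13,0,0,0,0.15,-0.15,-13,0,0,0]'
```

```text
time_s: 7.7
tcp_pos: [0.551, -0.2515, 0.0457]
eef_rot: [-180.0, -0.2, -17.5]
contact_force: [1.1, -0.3, 1.4]
gripper_width: 0.0003
```

```bash
python3 -m handwheel '[-0.1,0,-0.2,0,0,0,-0.15,0,-0.4,0,0,0,-0.15,0,-0.6,0,0,0,-0.15,0,-0.8,0,0,0,-0.15,0,-0.95,0,0,0,-0.15,0,-1.05,0,0,0,-0.15,0,-1.05,0,0,0]'; python3 -m handwheel '[0,0,-0.05,0,0,0,0,0,-0.1,0,0,0]'
```

```text
time_s: 8.4
tcp_pos: [0.5493, -0.2515, 0.035]
eef_rot: [180.0, -0.1, -17.5]
contact_force: [-0.3, 0.5, 0.7]
gripper_width: 0.0005
time_s: 8.6
tcp_pos: [0.5494, -0.2515, 0.0341]
eef_rot: [180.0, -0.2, -17.5]
contact_force: [-1.4, 0.8, 3.0]
gripper_width: 0.0002
```

```bash
python3 -m handwheel '[0,0,-0.05,0,0,0,0,0,-0.1,0,0,0]';python3 -m handwheel '[0,0,-0.05,0,0,0,0,0,-0.1,0,0,0]'
```

```text
time_s: 8.8
tcp_pos: [0.5494, -0.2515, 0.0332]
eef_rot: [180.0, -0.2, -17.5]
contact_force: [-2.8, 2.7, 7.9]
gripper_width: 0.0004
time_s: 9.0
tcp_pos: [0.5495, -0.2516, 0.0331]
eef_rot: [180.0, -0.2, -17.5]
contact_force: [-4.4, 3.0, 13.9]
gripper_width: 0.0004
```

Same hard stop. Retracting to check.

```bash
python3 -m handwheel '[0,0,0.3,0,0,0,0,0,2,0,0,0,0,0,6,0,0,0,0,0,10,0,0,0,0,0,14,0,0,0,0,0,14,0,0,0]'; python3 -c "
from h import *
s,d=wcap('w5');im=cv2.imread('pics/w5.png');cv2.imwrite('pics/w5c.png',cv2.resize(im[100:330,220:420],None,fx=3.4,fy=2.6,interpolation=2))"
```

```text
time_s: 9.6
tcp_pos: [0.553, -0.2526, 0.1796]
eef_rot: [-180.0, -0.8, -17.4]
contact_force: [0.3, 0.2, 0.2]
gripper_width: 0.0006
```

View pics/w5c.png

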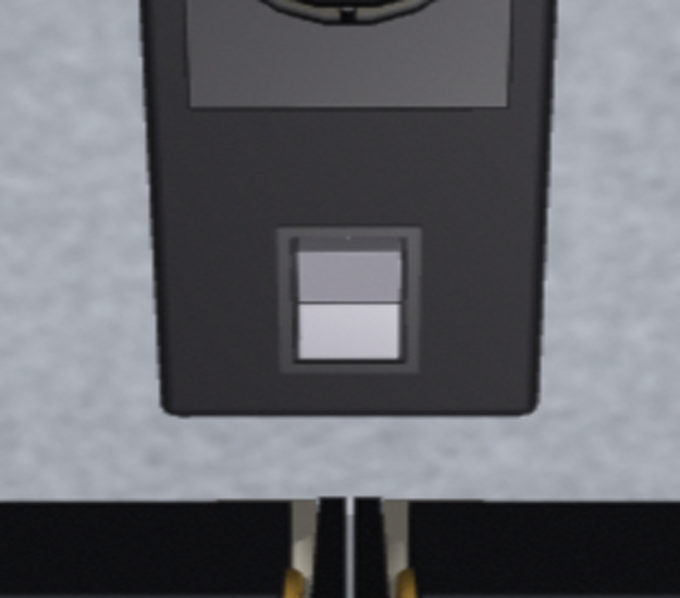

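Fill rocker is fully tipped too, and the lamp is in place. Now to the shutter.

```bash
python3 -m handwheel '[0,0,4,0,0,0.05,0,0,7,0,0,0.1,-0.4,4.5,7,0,0,0.15,-0.8,9,7,0,0,0.2,-1,13.5,7,0,0,0.25,-1.1,18,7,0,0,0.277,-1.1,20,7,0,0,0.277,-1.1,20,7,0,0,0.277]'; python3 -c "
from h import *
s,d=wcap('w6');im=cv2.imread('pics/w6.png');cv2.imwrite('pics/w6c.png',cv2.resize(im[100:330,220:420],None,fx=3.4,fy=2.6,interpolation=2))
print(proj(d,[.5415,-.0531,.174]))"
```

```text
time_s: 10.45
tcp_pos: [0.5404, -0.0495, 0.2456]
eef_rot: [-180.0, -0.5, -1.4]
contact_force: [-0.3, -0.5, -0.2]
gripper_width: 0.0004
[328.42951517 257.72769497]
```

View pics/w6.png

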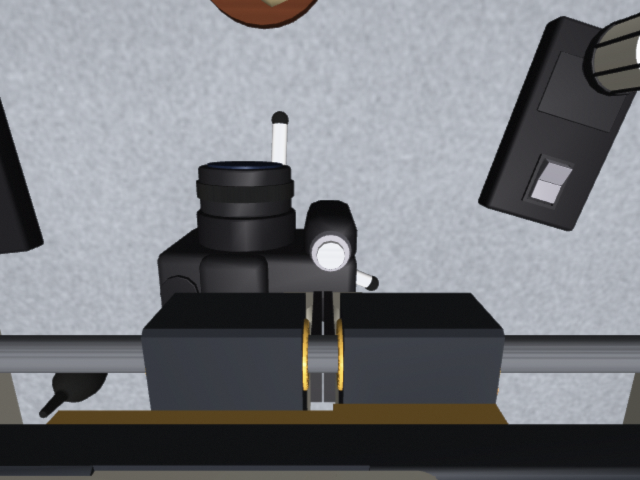

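View pics/w6c.png

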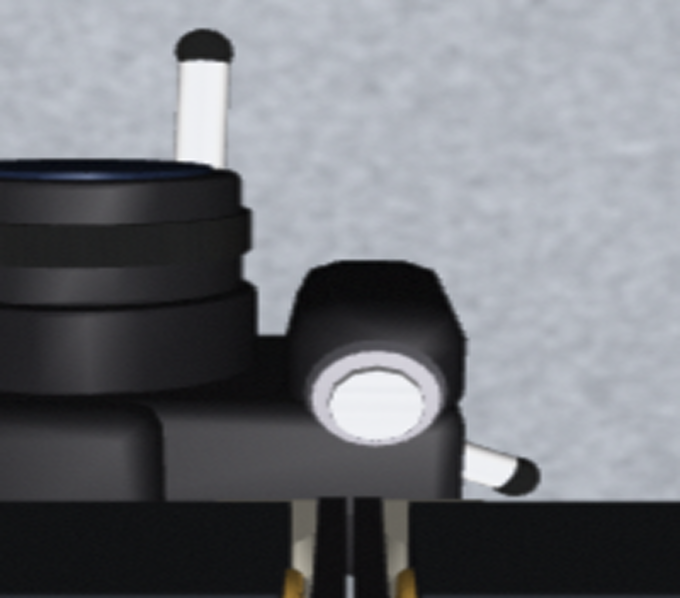

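Button top at (330.6,256.2); predicted (328.4,257.7), so the two agree to about 1 mm.

```bash
python3 -c "
from h import *
print(atz(load('w6'),330.6,256.2,.174))"; python3 -m handwheel '[0.15,-0.4,-2,0,0,0,0.15,-0.4,-4,0,0,0,0.15,-0.4,-5.5,0,0,0,0.15,-0.4,-6.2,0,0,0,0.15,-0.4,-6.5,0,0,0,0.15,-0.4,-6.5,0,0,0]'
```

```text
[ 0.54241103 -0.05439923  0.174     ]
time_s: 11.1
tcp_pos: [0.5419, -0.0552, 0.1805]
eef_rot: [-180.0, -0.5, -1.5]
contact_force: [-0.4, -0.1, -0.2]
gripper_width: 0.0005
```

```bash
python3 -m handwheel '[0,0.1,-0.3,0,0,0,0,0.1,-0.6,0,0,0,0,0.1,-0.8,0,0,0,0,0.1,-0.9,0,0,0,0,0.1,-0.9,0,0,0]'; python3 -m handwheel '[0,0,-0.1,0,0,0,0,0,-0.2,0,0,0,0,0,-0.2,0,0,0]'
```

```text
time_s: 11.6
tcp_pos: [0.5422, -0.0541, 0.1718]
eef_rot: [-180.0, -0.5, -1.5]
contact_force: [0.8, 0.1, 1.6]
gripper_width: 0.0004
time_s: 11.9
tcp_pos: [0.5423, -0.0541, 0.17]
eef_rot: [-180.0, -0.5, -1.5]
contact_force: [-1.0, 0.1, 3.9]
gripper_width: 0.0006
```

```bash
python3 -m handwheel '[0,0,-0.05,0,0,0,0,0,-0.1,0,0,0,0,0,-0.1,0,0,0]'; python3 -m handwheel '[0,0,-0.05,0,0,0,0,0,-0.1,0,0,0,0,0,-0.1,0,0,0]'
```

```text
time_s: 12.2
tcp_pos: [0.5424, -0.0542, 0.1698]
eef_rot: [180.0, -0.6, -1.4]
contact_force: [-2.0, -0.7, 8.6]
gripper_width: 0.0005
time_s: 12.5
tcp_pos: [0.5425, -0.0543, 0.1697]
eef_rot: [180.0, -0.6, -1.4]
contact_force: [-3.4, 0.6, 9.3]
gripper_width: 0.0004
```

Bottomed out at z=0.170 with about 9 N. Releasing.

```bash
python3 -m handwheel '[0,0,0.3,0,0,0,0,0,0.8,0,0,0,0,0,3,0,0,0,0,0,7,0,0,0,0,0,11,0,0,0,-4.5,0,12,0,0,0,-9,0,12,0,0,0,-12,0,12,0,0,0]'; python3 -c "
from h import *
s,d=wcap('w7');cap('top','top1');cap('scene','scene1')
a=cv2.imread('pics/top0.png');b=cv2.imread('pics/top1.png')
cv2.imwrite('pics/cmp.png',np.hstack([cv2.resize(x[90:330,130:490],(400,267)) for x in (a,b)]))"
```

```text
time_s: 13.3
tcp_pos: [0.4202, -0.0545, 0.2898]
eef_rot: [-180.0, -0.6, -1.4]
contact_force: [0.3, 0.6, -0.1]
gripper_width: 0.0003
```

View pics/w7.png

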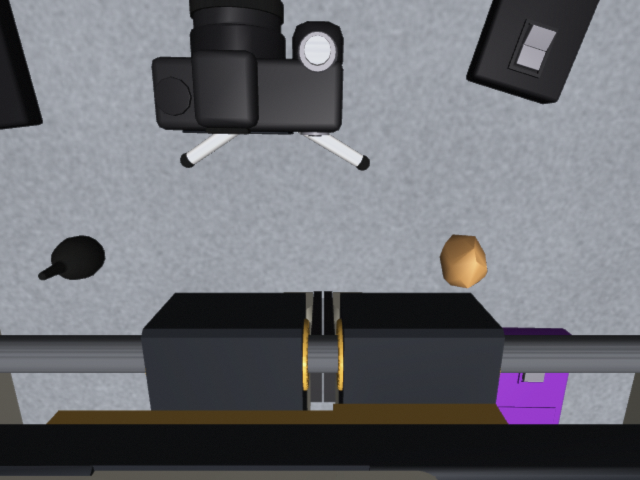

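View pics/scene1.png

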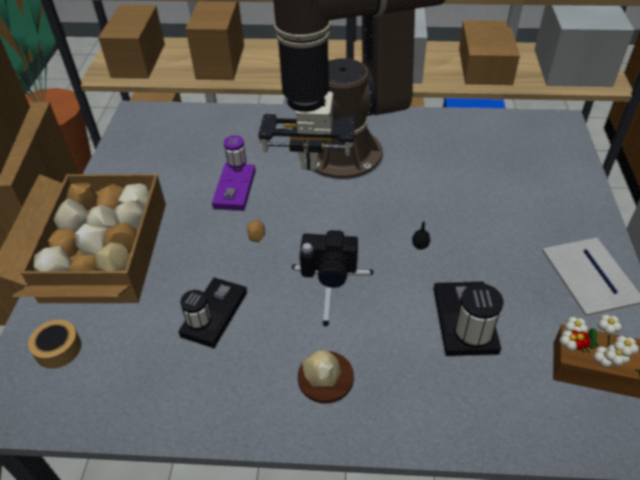

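View pics/top1.png

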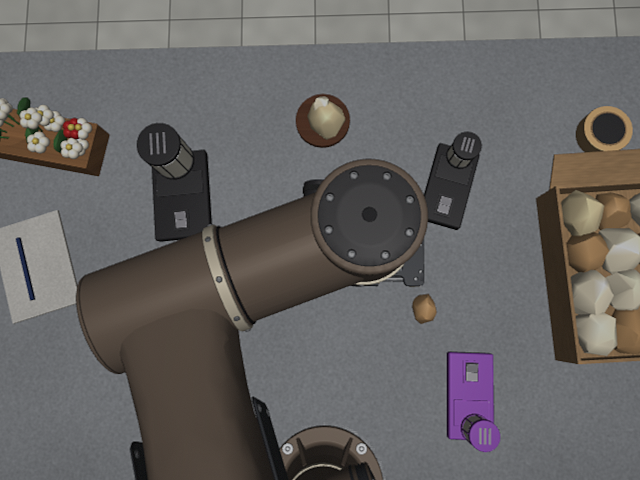

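In the scene and top pictures, everything stands where it did at the start. The arm is clear at z = 0.29 m and the contact force is about 0. Handing in.

```bash
python3 -m handwheel '[0,0,0,0,0,0,0,0,0,0,0,0,0,0,0,0,0,0]'; python3 -c "
from plant import r
print(r.close_job())"
```

```text
time_s: 13.75
tcp_pos: [0.4217, -0.0543, 0.2901]
eef_rot: [-180.0, -0.7, -1.4]
contact_force: [-0.4, 0.4, -0.3]
gripper_width: 0.0003
the job is handed in; nothing more can be done
None
```

I switched on the key lamp, then the fill lamp, then pressed and released the shutter, and handed the job in at about 13.8 s; no verdict is reported.

- **Rockers:** I pressed each one down to a hard stop (about 12–14 N). Close wrist pictures taken after each press show both fully tipped on.
- **Shutter:** the button bottomed out at a tool height of 0.170 m, the expected 4 mm stroke, with about 9 N. I released it at once and moved clear. I did not measure its return; in the last wrist picture it looks raised above its collar.
- **Nothing shifted:** compared by eye, the last scene and top pictures show the lamps, both stones and the blower where they were at the start. The camera was partly hidden by the arm in the top picture but unmoved in the scene picture. The purple look-alike was never touched.
- **Small disagreements:** the wrist camera placed the fill rocker about 3 mm from the top camera's estimate, so I pressed between the two. At the rocker stops the tool read about 2.7 mm lower than the stated rocker height, possibly because the fingertips reached the bezel. In the scene view, features sat about 2–3 pixels off their predicted positions.

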